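# Snap the control board into the stirrer

## Task

The control board of the opened blue magnetic stirrer is lying on the bench. Pick it up by its heat sink, lay it the right way round over the four snap standoffs in the stirrer, feeling for them where needed, then press it down near the standoffs, gently and keeping it about level, until all four have clicked through and the board is fully home on every one. Leave everything else on the bench where it is, and let go.

Things in the scene. Friction and masses are not known exactly. Their poses are not given: they have to be found in the camera images.
- chassis: opened magnetic stirrer, fixed: low open blue housing 200 mm (its x) by 160 mm (its y), walls 44 mm high, two black knobs on its -x face, on feet that lift it 3 to 15 mm off the bench. Origin under the housing's centre, z up. Inside, four white snap standoffs stand in a trapezium on a metal mounting plate. Fully home, the board's axes agree with the chassis's (point mount_mid tells the rest)
- mount_mid (a point): point of the chassis 50 mm above its origin: the height of the standoffs' shoulders, where the home board's underside lies. The mounting plate is clamped in slots: the standoffs' centre may lie up to 9 mm along x and 6 mm along y off this point, not turned. This shift is not in any given pose: look, or feel for it. About this centre the standoffs stand as the board's holes do
- board: loose green control board, 170 mm (its x) by 116 mm (its y), 4 mm thick, 0.18 to 0.33 kg, flat on the bench, parts side up. Origin at the centre of its underside, z up. Four 12 mm round holes, nearer together at its +x end, where a black connector (10 x 34 mm, 10 mm tall) stands at the middle of the edge. Other small parts are 1 mm high or less. No pose while held
- board_grip (a point): point to grip at, on the axis of the finned aluminium heat sink in the middle of the board. The heat sink is 56 mm along the board's x and 28 mm along its y (grip across these 28 mm); it rises 40 mm from the board's top face. This point is 28 mm above the top face, 32 mm above the underside; axes as the board's
- hole0 (a point): centre of a hole at the board's underside; at x -60, y -40 mm in the board's frame. Each standoff is a 16 mm white pillar; its top is the shoulder. From it rises a pin 9.6 mm across at its foot, 7.6 mm at 12.5 mm up, tapering to 4.4 mm at its tip, 17 mm up; on its +y and -y sides are sprung barbs with slanted outer faces (16 mm over both at their lower edge, 6 mm up; 8.4 mm at their top, 14.5 mm up)
- hole1 (a point): centre of a hole at the board's underside; at x -60, y 40 mm in the board's frame. Set on the pins' tips, the board's underside is 17 mm above the shoulders. With all pins in its holes, let go, it centres itself and rests level about 10 mm above the shoulders. Some 7 to 13 N at one standoff then forces its barbs in
- hole2 (a point): centre of a hole at the board's underside; at x 60, y 28 mm in the board's frame. The barbs rub on the hole as the board goes down and click out over it when its underside is under 2 mm from the shoulder; the pin then stands 13 mm above its top face. Pressing beside the hole, up to 25 mm off and clear of the pin, works
- hole3 (a point): centre of a hole at the board's underside; at x 60, y -28 mm in the board's frame. Pressing at the board's middle needs about four times the push of one standoff. The board cracks if its contact forces with the stirrer, the barbs' pinch (up to about 25 N) included, add up to more than 55 N: a push of up to 25 N is safe, a knock or a stiff shove is not
- screwdriver: screwdriver, 190 mm, black handle, lying flat; origin under its middle. Bystander
- screw_jar: small glass jar with white lid, 48 mm across, 55 mm tall; origin under its centre. Bystander
- reagent: amber reagent bottle, 64 mm across, 140 mm tall; origin under its centre. Bystander
- wash_bottle: white plastic bottle with red cap, 66 mm across, 150 mm tall; origin under its centre. Bystander
- beaker: glass beaker, 72 mm across, 95 mm tall; origin under its centre. Bystander
- small_beaker: small glass beaker, 56 mm across, 65 mm tall; origin under its centre. Bystander
- dish: white porcelain dish, 90 mm across, 22 mm tall; origin under its centre. Bystander
There are look-alikes about, which are no part of the job. Several things look just like the board: the one meant starts farthest to the robot's left.

How it is judged:
At the end, for the whole second after the job is handed in: the board lies on all four standoffs, clicked under their barbs: its underside at every hole is no more than 1.5 mm above the shoulders, its centre within 15 mm of mount_mid (the slots' shift included) and its x axis within 0.1 rad of the chassis's; the board is level, at rest and let go (z of each of hole0, hole1, hole2, hole3 in the frame of mount_mid below 0.0015 m and horizontal distance between board and mount_mid below 0.015 m and angle between the x axis of board and the x axis of chassis, either way round below 0.1 rad and linear speed of board below 0.01 m/s and angle between board's own z axis and vertical below 0.05 rad); the robot touches nothing.
It fails at once if the board is pressed hard on the stirrer: its contact forces with it, barbs included, add up to more than 55 N (contact force between board and chassis above 55 N).
It fails at once if the board is tipped by more than 10 degrees on the standoffs (horizontal distance between board and chassis below 0.04 m and z of board in the frame of mount_mid below 0.013 m and angle between board's own z axis and vertical above 0.175 rad).
It fails at once if a bystander is pushed more than 30 mm from its place or over (distance of any of screwdriver, screw_jar, reagent, wash_bottle, beaker, small_beaker, dish from where it was at the start of the episode above 0.03 m or angle between any of screw_jar, reagent, wash_bottle, beaker, small_beaker, dish's own z axis and vertical above 0.5 rad).
It also fails if it takes over 72 s, if anything falls off the work surface, if the arm or the gripper's body presses on something with over 40 N, if the wrist force passes 120 N, or if a joint passes its speed limit or range.

## Robot

A 6-joint arm with a two-finger parallel gripper is mounted at the origin on the work surface. World frame = base frame: x ahead of the robot, y to its left, z up, the work surface at z = 0. Lengths are in m, angles in rad, forces in N, time in s.
With the tool pointing down it reaches from about 0.35 to 0.775 m from the base axis. Payload 5.5 kg.
Tool frame: the origin (TCP) lies midway between the tips of the shut fingers; the grasp point (between the pads) lies grasp_offset behind it (grasp_offset is the distance from the TCP to the grasp point, in m); z points along the fingers, y is the line along which they close (so a half turn about z gives the same grasp; the last joint's range is limited). The gripper opens to 85 mm and grips with 20 to 120 N. Pads are 22 mm wide; open, the fingers measure 114 mm over their backs; the gripper's body (76 mm by 85 mm) begins 54 mm behind the grasp point. The pads swing forward as they close: fully open they stand 13 mm farther back than shut.
Start: joints at [-0.14, 0.313, 0.046, 1.304, 0, 1.431], TCP at [0.575, -0, 0.231] pointing down, gripper open.
Joint ranges: [-2.76, 2.76], [-0.86, 1.69], [-1.03, 1.26], [-2.2, 2.34], [-1.47, 1.5], [-3.14, 3.14]. Speed limits (rad/s): [2.57, 2.57, 3.14, 3.14, 3.14, 3.14].

## Interface

Orientations are given as a unit quaternion [w, x, y, z].
In Python, from workcell import * gives the robot as it stands.
- The arm moves only by the tool step_arm, never from a script. Its argument "deltas" is a list of rows, each a list of 7 numbers: the shift along the world's x, y, z in mm, then the turn, a rotation vector about the world's x, y, z in degrees, then the gripper's target within -1 to 1 (fully open at 1, half-way at 0, shut at -1). A call has 1 to 5 rows; each row shifts and turns the commanded pose from where the row before left it; what a row does not reach is not made up. A row lasts 1/10 s, in which the tool goes at most 50 mm and 8.59 degrees, less where a joint would pass 70% of its speed; a pose out of reach is approached as far as the arm can. A call is refused whole if a number of a shift passes 50 or a number of a turn 8.59, either way. A call with a gripper value outside its range is refused whole. The fingers move at their own pace and stop on an object; "newtons" is the grip in N (left out, the last holds). Time passes only in rows, so rows that do not move let the fingers close. It gives the time, the measured TCP pose, the force, the opening and the grip force at its end, in the units of the state.
- get_state(): the state, without advancing time (a new reading comes with each control period).
- read_camera(name): name is "scene" or "side" or "wrist"; returns a dict with "image" (384x512x3 uint8, red, green, blue), "z_map" (384x512 float32, m along the optical axis (not along the pixel's ray), 0 where there is no reading), "K" (3x3 intrinsics, pixels), "world_from_camera" (4x4, takes a point from camera to world coordinates). Camera axes: x right, y down, z forward; pixel columns grow to the right and rows downward; lengths in m; the calibration is good to about 2 mm. The wrist camera is an equidistant fisheye: a pixel r from the principal point sees the ray r / f radians off the axis. A picture is of the moment at which its call begins.
- hand_in(): hands the job in; it is judged then, once.
The state is a dict: "clock": time; "joint_pos": joint angles; "qvel": joint speeds; "tau": joint torques, N m; "tcp_pos": TCP position; "orientation": TCP orientation; "wrist_force": force on the tool from outside, world axes, zero at the start; "ft_torque": the same for the moment, N m; "finger_gap": finger opening in m; "grip_force": force on a finger pad.
Only numpy, scipy, OpenCV 4.12 (cv2) and the standard library are available. Lean on these libraries where they do the work, as an engineer would, in place of code of your own. Each camera call takes 0.05 s, during which the arm holds its last target. There are 200 camera calls.

## Working session

There is one attempt and no reset: what is moved stays moved. The work goes in short steps, Python scripts to look and compute and a tool call to move; the robot and the scene stay as the last step left them, time stands still between calls to the robot, and variables do not carry over. Pictures are saved under pics/ and viewed, at most 10 in all, crops included, and the job is handed in when it is done.

Besides the shell and the picture viewer there is one more tool, called after "Request:" as a command line: name --pt "numbers of a row" for each row, then --argument value for the rest. step_arm: Moves the arm, as the interface text tells. Its arguments: {"type":"object","properties":{"deltas":{"type":"array","items":{"type":"array","items":{"type":"number"}}},"newtons":{"type":"number"}},"required":["deltas"]}

```bash
mkdir -p pics; ls; cat > h.py <<'E'
from workcell import *
import numpy as np, cv2
def cam(n):
    c=read_camera(n); return c
def world(c,u,v,z=None):
    K=c["K"];T=c["world_from_camera"]
    r=np.array([(u-K[0,2])/K[0,0],(v-K[1,2])/K[1,1],1.])
    if z is None: d=c["z_map"][int(round(v)),int(round(u))]
    else: d=(z-T[2,3])/(T[:3,:3]@r)[2]
    return T[:3,:3]@(r*d)+T[:3,3]
def cloud(c):
    K=c["K"];T=c["world_from_camera"];H,W=c["z_map"].shape
    u,v=np.meshgrid(np.arange(W),np.arange(H));d=c["z_map"]
    P=np.stack([(u-K[0,2])/K[0,0]*d,(v-K[1,2])/K[1,1]*d,d],-1)
    P=P@T[:3,:3].T+T[:3,3]; P[d==0]=np.nan
    return P
def save(n,im,s=1):
    cv2.imwrite("pics/"+n,cv2.resize(im[...,::-1],None,fx=s,fy=s,interpolation=cv2.INTER_CUBIC))
E
python3 - <<'E'
from h import *
import pickle
for n in("scene","side"):
    c=cam(n);pickle.dump(c,open(n+".pkl","wb"));save(n+"0.png",c["image"],1.5);print(c["K"].tolist(),c["world_from_camera"].round(3).tolist())
s=get_state();print(s)
import workcell;print([x for x in dir(workcell) if x[0]!='_'])
E
```

```text
pics
[[351.3997543829213, 0.0, 255.2083886861452], [0.0, 351.3997543829213, 192.22642720427464], [0.0, 0.0, 1.0]] [[0.247, 0.637, -0.73, 1.317], [0.969, -0.179, 0.172, -0.18], [-0.021, -0.749, -0.662, 0.777], [0.0, 0.0, 0.0, 1.0]]
[[388.1548767185073, 0.0, 254.37567347866928], [0.0, 388.1548767185073, 191.03599508203072], [0.0, 0.0, 1.0]] [[0.999, -0.005, 0.043, 0.492], [-0.038, -0.552, 0.833, -1.035], [0.02, -0.834, -0.552, 0.747], [0.0, 0.0, 0.0, 1.0]]
{'clock': 0.1, 'joint_pos': array([-1.39611365e-01,  3.13909567e-01,  4.50967348e-02,  1.30358427e+00,
       -1.32493906e-05,  1.43120142e+00]), 'qvel': array([ 0.00170335, -0.00116864,  0.00300677,  0.00030258,  0.00169782,
       -0.00108381]), 'tau': array([ 3.58776997e-03, -4.81727242e+01,  2.99244744e+01,  1.27543980e-02,
       -1.12281841e-04,  1.60051752e-05]), 'tcp_pos': array([5.74553330e-01, 4.25887050e-05, 2.30508677e-01]), 'orientation': array([-6.35221462e-04,  7.07112369e-01,  7.07100741e-01, -4.86991974e-04]), 'wrist_force': array([ 0.50727246,  0.12073305, -0.11537825]), 'ft_torque': array([ 0.01968744, -0.0574401 , -0.00824494]), 'grip_force': 0.0, 'finger_gap': 0.08540182436129393}
['MotionError', 'get_state', 'grasp_offset', 'hand_in', 'read_camera']
```

View pics/scene0.png

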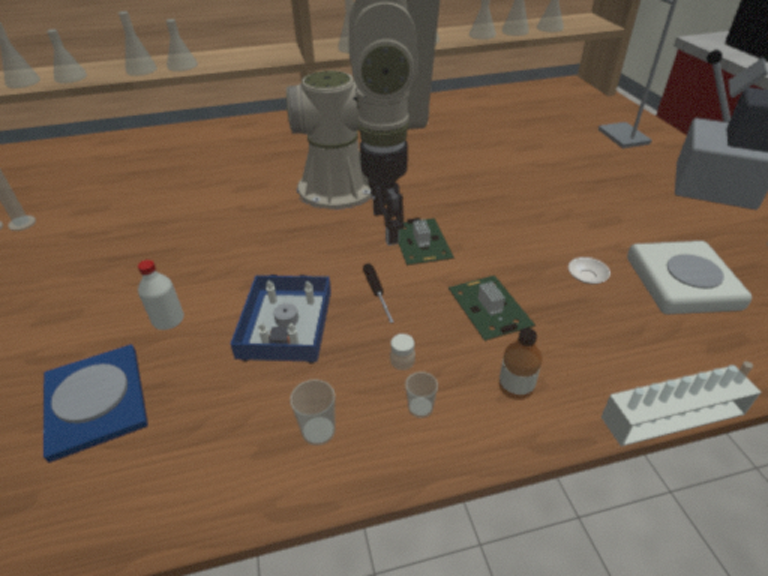

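View pics/side0.png

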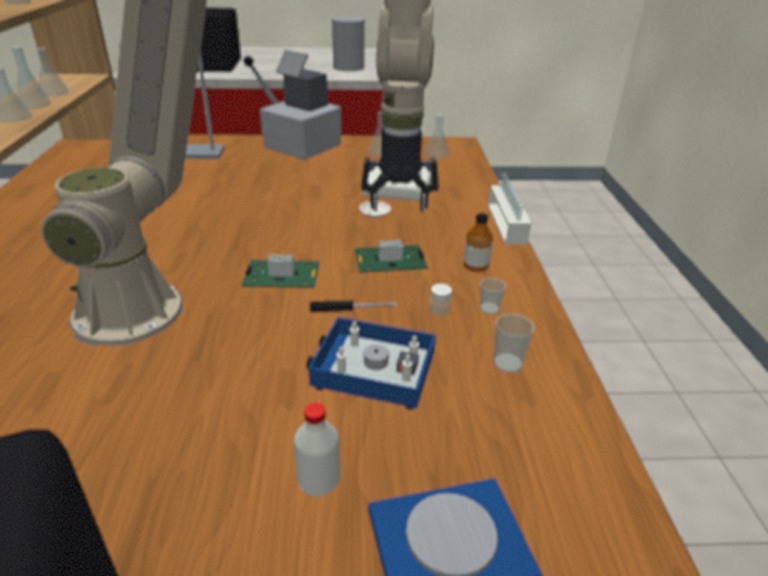

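Scene picture (1.5x): the two board candidates are at (425,242) and (490,305), and the opened blue stirrer is at (283,318). The closed blue and white stirrers at (95,395) and (690,275) are look-alikes. Next I measure which board has the larger y.

```bash
python3 - <<'E'
from h import *
import pickle
print(grasp_offset)
for n in("scene","side"):
    c=pickle.load(open(n+".pkl","rb"));P=cloud(c);im=c["image"];hsv=cv2.cvtColor(im,cv2.COLOR_RGB2HSV)
    for nm,lo,hi in(("green",(60,60,20),(90,255,255)),("blue",(105,120,30),(128,255,255))):
        m=cv2.inRange(hsv,lo,hi);m=cv2.morphologyEx(m,cv2.MORPH_CLOSE,np.ones((5,5)))
        k,l,st,ce=cv2.connectedComponentsWithStats(m)
        for i in range(1,k):
            if st[i,4]<150: continue
            Q=P[(l==i)&~np.isnan(P[...,0])]
            if nm=="green": Q=Q[(Q[:,2]<0.012)]
            else: Q=Q[(Q[:,2]>0.03)&(Q[:,2]<.075)]
            if len(Q)<40: continue
            r=cv2.minAreaRect(Q[:,:2].astype(np.float32)*1000)
            print(n,nm,ce[i].round(),r,np.median(Q[:,2]).round(4), np.percentile(Q[:,2],98).round(3),cv2.boxPoints(r).round().tolist())
    # heat sinks: points z .036-.05 in x .3-.8
    m=((P[...,2]>.038)&(P[...,2]<.05)).astype(np.uint8)
    k,l,st,ce=cv2.connectedComponentsWithStats(m)
    for i in range(1,k):
        if st[i,4]>40:
            Q=P[l==i];r=cv2.minAreaRect(Q[:,:2].astype(np.float32)*1000);print(n,"z40",ce[i].round(),r)
c=pickle.load(open("scene.pkl","rb"))
a=c["image"][180:230,295:360];b=c["image"][180:245,155:225]
a=cv2.resize(a[...,::-1],(390,300),interpolation=cv2.INTER_CUBIC);b=cv2.resize(b[...,::-1],(400,300),interpolation=cv2.INTER_CUBIC)
cv2.imwrite("pics/crop1.png",np.hstack([a,b]))
E
```

```text
0.0187
scene green [277. 164.] ((311.9739990234375, 152.45867919921875), (95.96448516845703, 155.19223022460938), 87.1891860961914) 0.0036 0.007 [[232.0, 108.0], [387.0, 101.0], [392.0, 197.0], [237.0, 204.0]]
scene green [332. 212.] ((606.4358520507812, 228.9966278076172), (97.24112701416016, 105.10694122314453), 4.841620445251465) 0.0037 0.007 [[554.0, 277.0], [562.0, 173.0], [659.0, 181.0], [650.0, 285.0]]
scene blue [165. 212.] ((514.0977783203125, -275.2445983886719), (28.589813232421875, 178.0420379638672), 81.76282501220703) 0.0451 0.057 [[424.0, -277.0], [600.0, -302.0], [604.0, -274.0], [428.0, -248.0]]
scene z40 [17.  3.] ((-2420.4794921875, -1361.1370849609375), (256.9031066894531, 69.80609893798828), 86.8617935180664)
scene z40 [463.  48.] ((-374.75091552734375, 1456.4078369140625), (245.65939331054688, 19.39647102355957), 0.21297797560691833)
scene z40 [399.  51.] ((-460.53167724609375, 1091.96630859375), (221.03456115722656, 37.79719543457031), 5.252756595611572)
scene z40 [479. 128.] ((356.87921142578125, 930.9423828125), (223.87350463867188, 97.25434112548828), 24.144
[... 4573 characters left out ...]
7460938, -136.7174072265625), (8.577559471130371, 151.39930725097656), 72.74168395996094)
side z40 [250. 236.] ((525.6277465820312, -202.85317993164062), (45.736976623535156, 46.89752197265625), 39.58725357055664)
side z40 [339. 236.] ((778.2798461914062, -202.32083129882812), (20.98591423034668, 58.9384880065918), 70.8955307006836)
side z40 [271. 241.] ((582.690185546875, -224.3659210205078), (66.70357513427734, 35.84566879272461), 74.55753326416016)
side z40 [243. 256.] ((500.89666748046875, -280.5065002441406), (24.181177139282227, 199.9645233154297), 78.08242797851562)
side z40 [212. 316.] ((433.01318359375, -464.0821838378906), (65.28018951416016, 31.602428436279297), 6.502773761749268)
```

View pics/crop1.png

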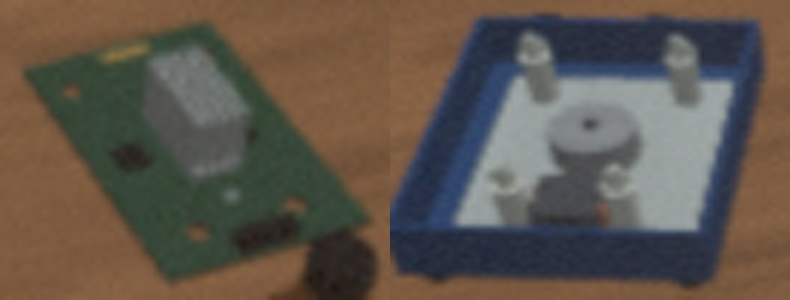

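The crop shows the candidate with the larger y at about (0.577, 0.224). Its connector is at crop (265,232), its +x end, so its yaw is about +4°. It lies farther left than the other board (y = 0.15), so this is the one meant. In the opened stirrer the closer pair of standoffs is at the near end (+x), giving a chassis yaw of about -17°. Moving above the board now.

Request:
step_arm --pt "0 20 -8 0 0 8.5 1" --pt "0 20 -8 0 0 8.5 1" --pt "0 20 -8 0 0 8.5 1" --pt "0 20 -8 0 0 8.5 1" --pt "0 20 -8 0 0 8.5 1"

```text
clock: 0.6
tcp_pos: [0.5746, 0.1007, 0.1905]
orientation: [-0.0, 0.4, 0.917, -0.0]
wrist_force: [-0.6, 0.5, 0.1]
finger_gap: 0.0852
grip_force: 0.0
```

Request:
step_arm --pt "0 20 -8 0 0 8.5 1" --pt "0 20 -8 0 0 8.5 1" --pt "0 20 -8 0 0 8.5 1" --pt "0 20 -8 0 0 8.5 1" --pt "2 22 -8 0 0 8.5 1"

```text
clock: 1.1
tcp_pos: [0.5764, 0.2026, 0.1504]
orientation: [-0.001, 0.041, 0.999, -0.0]
wrist_force: [1.1, -0.2, 0.3]
finger_gap: 0.0853
grip_force: 0.0
```

Request:
step_arm --pt "0 22 -8 0 0 8.5 1" --pt "0 0 0 0 0 0 1" --pt "0 0 0 0 0 0 1"

```text
clock: 1.4
tcp_pos: [0.5765, 0.224, 0.1427]
orientation: [-0.001, -0.03, 1.0, -0.0]
wrist_force: [0.5, -1.1, 0.4]
finger_gap: 0.0853
grip_force: 0.0
```

```bash
python3 - <<'E'
from h import *
from scipy.spatial.transform import Rotation as R
s=get_state();q=s["orientation"];print(s["tcp_pos"].round(4),R.from_quat(np.roll(q,-1)).as_matrix().round(3).tolist(),s["joint_pos"].round(3))
c=cam("wrist");save("w1.png",c["image"],1.5);print(c["K"],c["world_from_camera"].round(3).tolist())
c=cam("scene");P=cloud(c)
for n in("scene","side"):
    c=cam(n);P=cloud(c);m=((P[...,2]>.038)&(P[...,2]<.05)&(abs(P[...,0]-.577)<.05)&(abs(P[...,1]-.224)<.04))
    Q=P[m];print(n,cv2.minAreaRect(Q[:,:2].astype(np.float32)*1000))
E
```

```text
[0.5765 0.224  0.1427] [[-0.998, -0.06, -0.001], [-0.06, 0.998, -0.001], [0.001, -0.001, -1.0]] [ 0.241  0.435  0.005  1.143 -0.     0.181]
[[297.31863964   0.         257.78752712]
 [  0.         297.31863964 193.3675602 ]
 [  0.           0.           1.        ]] [[-0.06, 0.955, 0.29, 0.502], [0.998, 0.058, 0.017, 0.22], [-0.001, 0.291, -0.957, 0.285], [0.0, 0.0, 0.0, 1.0]]
scene ((577.7946166992188, 226.728271484375), (58.17958068847656, 30.425579071044922), 6.5037970542907715)
side ((574.6674194335938, 220.59474182128906), (54.97727584838867, 33.59359359741211), 4.644171237945557)
```

View pics/w1.png

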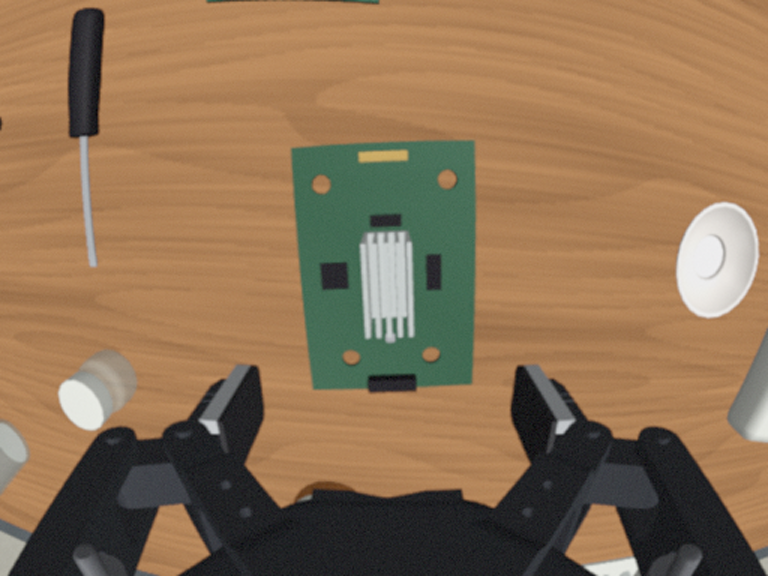

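Wrist picture (1.5x): the board is below with holes at (321,184), (447,180), (430,354) and (351,357). The heat sink is around (388,285) and the connector at (392,383), at the +x end.

```bash
cat >> h.py <<'E'
def fish(c,u,v,z):
    K=c["K"];T=c["world_from_camera"];d=np.array([(u-K[0,2])/K[0,0],(v-K[1,2])/K[1,1]]);th=np.hypot(*d)
    r=T[:3,:3]@np.r_[d/max(th,1e-9)*np.sin(th),np.cos(th)]
    return T[:3,3]+r*(z-T[2,3])/r[2]
def fit(A,B): # planar rigid A->B
    a,b=A-A.mean(0),B-B.mean(0);M=a.T@b;th=np.arctan2(M[0,1]-M[1,0],M[0,0]+M[1,1])
    Rm=np.array([[np.cos(th),-np.sin(th)],[np.sin(th),np.cos(th)]]);t=B.mean(0)-Rm@A.mean(0)
    return th,t,(A@Rm.T+t-B)
H4=np.array([[-.06,-.04],[-.06,.04],[.06,.028],[.06,-.028]])
E
python3 - <<'E'
from h import *
c=cam("wrist")
px=[(321,184),(447,180),(430,354),(351,357)]
B=np.array([fish(c,u/1.5,v/1.5,.003)[:2] for u,v in px]);print(B.round(4))
th,t,r=fit(H4,B);print(np.degrees(th),t,(r*1000).round(1))
g=cv2.cvtColor(c["image"],cv2.COLOR_RGB2GRAY)
m=((g>150)).astype(np.uint8);m[:, :238]=0;m[:,278:]=0;m[:150]=0;m[230:]=0
ys,xs=np.nonzero(m);Q=np.array([fish(c,x,y,.044)[:2] for x,y in zip(xs,ys)],np.float32);print(cv2.minAreaRect(Q*1000))
E
```

```text
[[0.5211 0.1783]
 [0.5139 0.2578]
 [0.6338 0.2571]
 [0.6394 0.2019]]
5.48594668315731 [0.57706402 0.22377405] [[ 0.  -0. ]
 [-0.4  0.1]
 [ 0.3  0.2]
 [ 0.  -0.3]]
((574.0482177734375, 224.27130126953125), (64.90098571777344, 28.58534812927246), 5.614574432373047)
```

Request:
step_arm --pt "0 0 -35 0 0 2 1" --pt "0 0 -35 0 0 0 1" --pt "0 0 -35 0 0 0 1" --pt "0 0 -21 0 0 0 1" --pt "0 0 0 0 0 0 -1" --newtons 60

```text
clock: 2.15
tcp_pos: [0.5744, 0.2226, 0.0141]
orientation: [-0.003, -0.047, 0.999, -0.001]
wrist_force: [-0.4, -0.1, 1.0]
finger_gap: 0.0727
grip_force: 0.0
```

Request:
step_arm --pt "0 0 0 0 0 0 -1" --pt "0 0 0 0 0 0 -1" --pt "0 0 0 0 0 0 -1" --pt "0 0 0 0 0 0 -1" --pt "0 0 0 0 0 0 -1"

```text
clock: 2.65
tcp_pos: [0.5787, 0.2244, 0.0195]
orientation: [0.002, -0.048, 0.999, 0.0]
wrist_force: [0.4, 0.1, 6.3]
finger_gap: 0.0271
grip_force: 61.5
```

Request:
step_arm --pt "0 0 0 0 0 0 -1" --pt "0 0 0 0 0 0 -1" --pt "0 0 0 0 0 0 -1"

```text
clock: 2.95
tcp_pos: [0.5787, 0.2244, 0.0195]
orientation: [0.002, -0.048, 0.999, 0.0]
wrist_force: [-0.2, -0.2, 6.5]
finger_gap: 0.0269
grip_force: 61.5
```

Request:
step_arm --pt "0 0 20 0 0 0 -1" --pt "0 0 40 0 0 0 -1" --pt "0 0 40 0 0 0 -1" --pt "0 0 40 0 0 0 -1" --pt "0 0 0 0 0 0 -1"

```text
clock: 3.45
tcp_pos: [0.5806, 0.225, 0.1645]
orientation: [0.006, -0.048, 0.999, 0.001]
wrist_force: [-0.1, 1.0, -1.7]
finger_gap: 0.0271
grip_force: 60.5
```

```bash
python3 - <<'E'
from h import *
s=get_state();print(s["tcp_pos"].round(4),s["wrist_force"].round(2),s["finger_gap"])
for n in("scene","side"):
    c=cam(n);P=cloud(c);im=c["image"].astype(int)
    D=P[...,:2]-np.array([.52,-.205]);a=np.radians(-17.3);X=D@np.array([np.cos(a),np.sin(a)]);Y=D@np.array([-np.sin(a),np.cos(a)])
    w=(im.min(-1)>110)&(im.max(-1)-im.min(-1)<40)
    m=((P[...,2]>.06)&(P[...,2]<.095)&(abs(X)<.085)&(abs(Y)<.065)).astype(np.uint8)
    k,l,st,ce=cv2.connectedComponentsWithStats(m)
    for i in range(1,k):
        if st[i,4]<4: continue
        s=l==i;print(n,ce[i].round(1),st[i,4],"med",np.nanmedian(P[s],0).round(4),"zmax",np.nanmax(P[s][:,2]).round(4),"topuv",st[i,:2],"XY",np.median(X[s]).round(3),np.median(Y[s]).round(3))
    # wall rim
    b=(im[...,2]>im[...,0]*1.6)&(abs(X)<.12)&(abs(Y)<.1);z=P[b][:,2];print("rim z",np.percentile(z,[5,50,90,95,98]).round(4))
    v,u=np.nonzero((abs(X)<.13)&(abs(Y)<.11)&(P[...,2]>.03));y0,y1,x0,x1=max(v.min()-12,0),v.max(),u.min(),u.max();print(n,x0,x1,y0,y1)
    save(n+"c2.png",c["image"][y0:y1,x0:x1],5)
E
```

```text
[0.5806 0.225  0.1645] [-0.13  1.03 -1.73] 0.027086216518330486
scene [179.9 190.6] 28 med [ 0.4668 -0.2179  0.0697] zmax 0.0811 topuv [178 188] XY -0.047 -0.028
scene [205.5 191.3] 27 med [ 0.4908 -0.1418  0.0689] zmax 0.0777 topuv [203 188] XY -0.047 0.051
scene [174.9 218.7] 34 med [ 0.5842 -0.2426  0.0678] zmax 0.079 topuv [172 215] XY 0.072 -0.017
scene [194.5 219.4] 35 med [ 0.6013 -0.1891  0.0682] zmax 0.0797 topuv [192 216] XY 0.073 0.04
rim z [0.0149 0.038  0.0561 0.0571 0.0579]
scene 154 220 171 237
side [236.  217.9] 21 med [ 0.4861 -0.1505  0.0706] zmax 0.0763 topuv [234 215] XY -0.048 0.042
side [275.8 228.1] 25 med [ 0.5966 -0.1973  0.0666] zmax 0.0779 topuv [273 225] XY 0.071 0.031
side [227.2 235.2] 25 med [ 0.462  -0.226   0.0678] zmax 0.0767 topuv [225 232] XY -0.048 -0.036
side [271.2 241. ] 28 med [ 0.5789 -0.2513  0.0671] zmax 0.079 topuv [269 237] XY 0.071 -0.026
rim z [0.0148 0.0374 0.0535 0.0548 0.0556]
side 204 290 200 267
```

```bash
python3 - <<'E'
from h import *
from scipy.optimize import least_squares
S={'scene':[(179.9,190.6),(205.5,191.3),(194.5,219.4),(174.9,218.7)],'side':[(227.2,235.2),(236,217.9),(275.8,228.1),(271.2,241)]}
C={n:cam(n) for n in S}
def proj(c,p):
    T=c["world_from_camera"];q=T[:3,:3].T@(p-T[:3,3]);return (c["K"]@q)[:2]/q[2]
B=[]
for i in range(4):
    f=lambda p:np.concatenate([proj(C[n],p)-S[n][i] for n in S])
    r=least_squares(f,[.52,-.2,.07]); 
    g=lambda p:[proj(C[n],np.r_[p,.07])[0]-S[n][i][0] for n in S]
    r2=least_squares(g,[.52,-.2]);print(r.x.round(4),r.fun.round(2),r2.x.round(4));B.append(r.x)
B=np.array(B)
th,t,e=fit(H4,B[:,:2]);print(np.degrees(th),t,(e*1000).round(1),B[:,2].mean())
E
```

```text
[ 0.4615 -0.2188  0.0633] [-0.19  0.5  -0.27 -0.39] [ 0.4623 -0.2172]
[ 0.4855 -0.1421  0.0631] [-0.13  0.35 -0.19 -0.29] [ 0.4861 -0.141 ]
[ 0.5968 -0.1897  0.0626] [-0.14  0.33 -0.21 -0.28] [ 0.5971 -0.1884]
[ 0.5796 -0.2437  0.0626] [-0.21  0.5  -0.31 -0.4 ] [ 0.5802 -0.2419]
-17.53307733354485 [ 0.53083352 -0.19857517] [[ 0.1  0.1]
 [ 0.2 -0.3]
 [-0.3 -0.2]
 [ 0.   0.4]] 0.06291868537232541
```

View pics/sidec2.png

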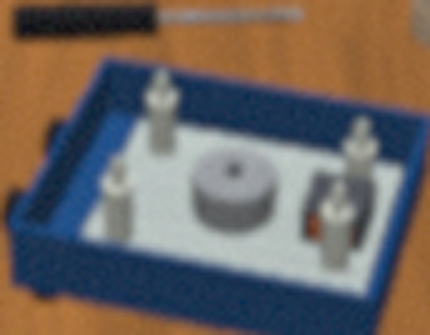

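The side crop shows the four standoffs with tips at crop (162,75), (362,125), (120,160) and (340,185), the closer pair at +x. The fit gives a centre of (0.531, -0.198) and yaw of -17.5°. Now the board's pose in the hand.

```bash
cat > hand.py <<'E'
from h import *
from scipy.spatial.transform import Rotation as R
def holes(c,ztop,s,p0=None):
    """refine the 4 holes in wrist image; returns board xy,yaw"""
    im=c["image"];hsv=cv2.cvtColor(im,cv2.COLOR_RGB2HSV)
    m=cv2.inRange(hsv,(60,60,20),(90,255,255))
    ch=cv2.morphologyEx(m,cv2.MORPH_CLOSE,np.ones((3,3)))
    cs,h=cv2.findContours(m,cv2.RETR_CCOMP,cv2.CHAIN_APPROX_NONE)
    out=[]
    for k,x in zip(cs,h[0]):
        a=cv2.contourArea(k)
        if x[3]>=0 and 20<a<400:
            (u,v),(d1,d2),_=cv2.fitEllipse(k) if len(k)>=5 else cv2.minAreaRect(k)
            if max(d1,d2)<1.8*min(d1,d2): out.append((u,v,a,fish(c,u,v,ztop)[:2]))
    return out
E
python3 - <<'E'
from hand import *
s=get_state();q=s["orientation"];Rt=R.from_quat(np.roll(q,-1)).as_matrix();print(s["tcp_pos"].round(4),s["wrist_force"].round(1),Rt.round(4).tolist())
c=cam("wrist");zt=s["tcp_pos"][2]-.0195+.002
for o in holes(c,zt,s): print(np.round(o[:3],1),o[3].round(4))
save("w2.png",c["image"],1.5)
P=cloud(cam("scene"));m=(abs(P[...,0]-.58)<.11)&(abs(P[...,1]-.225)<.08)&(P[...,2]>.12)&(P[...,2]<.16)
Q=P[m];x=np.linalg.lstsq(np.c_[Q[:,0]-.58,Q[:,1]-.225,np.ones(len(Q))],Q[:,2],rcond=None)[0];print("plane",x,len(Q))
E
```

```text
[0.576  0.2237 0.1559] [ 0.1  0.5 -2.2] [[-0.9954, -0.0958, -0.0024], [-0.0958, 0.9954, -0.0005], [0.0024, -0.0003, -1.0]]
plane [-0.00024873  0.00293458  0.14047637] 1175
```

View pics/w2.png

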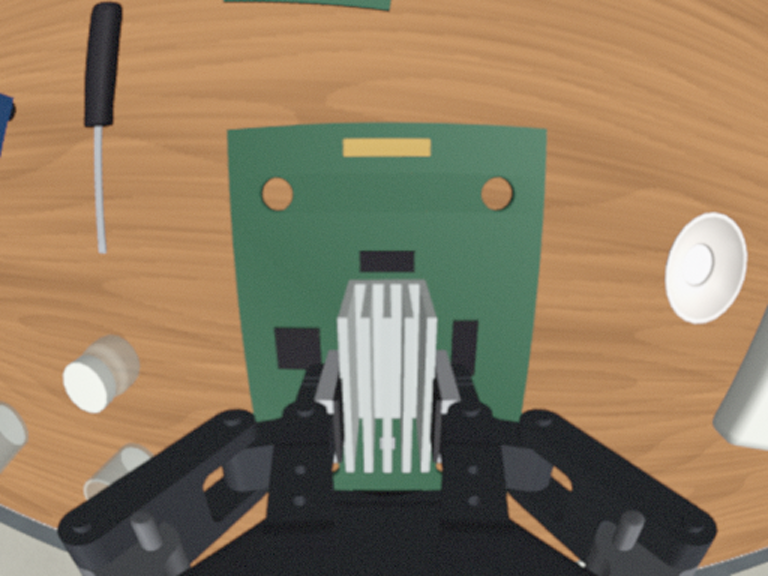

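The wrist picture shows the board held level. Rear holes are at (277,194) and (497,194), so the +y side is on the right.

```bash
cat >> hand.py <<'E'
def inhand(c,s,uv):
    """board centre and yaw from holes 0,1 in 1.5x pixels"""
    zt=s["tcp_pos"][2]-.0195+.004
    A,B=[fish(c,u/1.5,v/1.5,zt)[:2] for u,v in uv]
    d=B-A;yaw=np.arctan2(-d[0],d[1]);ex=np.array([np.cos(yaw),np.sin(yaw)])
    return (A+B)/2+.06*ex,np.degrees(yaw),np.linalg.norm(d)
E
python3 - <<'E'
from hand import *
s=get_state();c=cam("wrist")
ctr,yaw,L=inhand(c,s,[(277,194),(497,194)]);print(ctr,yaw,L,s["tcp_pos"])
a=np.radians(-yaw);R2=np.array([[np.cos(a),-np.sin(a)],[np.sin(a),np.cos(a)]]);o=R2@(ctr-s["tcp_pos"][:2]);print("offset board frame",o)
g=np.radians(-17.5);G=np.array([[np.cos(g),-np.sin(g)],[np.sin(g),np.cos(g)]])
tgt=np.array([.531,-.198])-G@o;print("tcp target",tgt,"delta mm",(tgt-s["tcp_pos"][:2])*1000,"turn",-17.5-yaw)
E
```

```text
[0.57280273 0.22376042] 5.544412080872891 0.07912523167404921 [0.57574433 0.22364781 0.15529255]
offset board frame [-0.00291696  0.00039629]
tcp target [ 0.53366278 -0.19925509] delta mm [ -42.08154614 -422.90290363] turn -23.044412080872892
```

Request:
step_arm --pt "0 -20 0 0 0 0 -1" --pt "-5 -40 0 0 0 -3 -1" --pt "-5 -45 0 0 0 -3 -1" --pt "-5 -45 0 0 0 -3 -1" --pt "-5 -45 0 0 0 -3 -1"

```text
clock: 4.3
tcp_pos: [0.556, 0.0276, 0.1562]
orientation: [-0.001, 0.057, 0.998, 0.0]
wrist_force: [0.6, 0.2, -2.0]
finger_gap: 0.0266
grip_force: 60.5
```

Request:
step_arm --pt "-5 -45 0 0 0 -3 -1" --pt "-5 -45 0 0 0 -3 -1" --pt "-5 -45 0 0 0 -3 -1" --pt "-5 -45 0 0 0 -2 -1" --pt "-2 -30 0 0 0 0 -1"

```text
clock: 4.8
tcp_pos: [0.5339, -0.1837, 0.1562]
orientation: [-0.001, 0.154, 0.988, 0.0]
wrist_force: [1.1, -0.4, -1.9]
finger_gap: 0.0273
grip_force: 60.4
```

Request:
step_arm --pt "0 -18 0 0 0 0 -1" --pt "0 0 0 0 0 0 -1" --pt "0 0 0 0 0 0 -1" --pt "0 0 0 0 0 0 -1"

```text
clock: 5.2
tcp_pos: [0.5349, -0.1975, 0.157]
orientation: [-0.0, 0.151, 0.988, 0.0]
wrist_force: [-0.6, 0.2, -1.6]
finger_gap: 0.0268
grip_force: 60.4
```

```bash
python3 - <<'E'
from hand import *
s=get_state();q=s["orientation"];Rt=R.from_quat(np.roll(q,-1)).as_matrix();print(s["tcp_pos"].round(4),s["wrist_force"].round(1),Rt.round(4).tolist(),s["joint_pos"].round(3))
print("yaw",np.degrees(np.arctan2(-Rt[0,1],Rt[1,1])))
c=cam("wrist");save("w3.png",c["image"],1.5)
E
```

```text
[ 0.5349 -0.1975  0.157 ] [-0.6  0.2 -1.6] [[-0.9542, 0.2991, -0.0008], [0.2991, 0.9542, 0.0011], [0.0011, 0.0008, -1.0]] [-4.95e-01  3.37e-01 -1.06e-01  1.13e+00  1.00e-03 -1.91e-01]
yaw -17.40609770696101
```

View pics/w3.png

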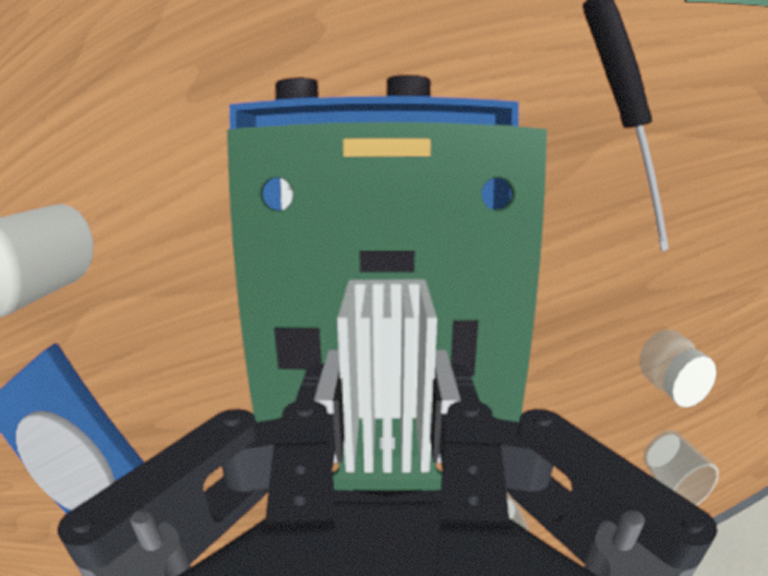

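Through the board's holes at (277,194) and (497,194) I see parts of the housing and, in hole 0, a white standoff. Descending to just above the tips for a close look.

Request:
step_arm --pt "-1 -2 -20 0 0 0 -1" --pt "0 0 -20 0 0 0 -1" --pt "0 0 -13 0 0 0 -1" --pt "0 0 0 0 0 0 -1" --pt "0 0 0 0 0 0 -1"

```text
clock: 5.75
tcp_pos: [0.5342, -0.2004, 0.1046]
orientation: [-0.0, 0.152, 0.988, 0.0]
wrist_force: [-0.0, -0.8, -1.8]
finger_gap: 0.0265
grip_force: 60.4
```

```bash
python3 - <<'E'
from hand import *
s=get_state();print(s["tcp_pos"].round(4),s["wrist_force"].round(1),s["joint_pos"].round(3))
c=cam("wrist");im=c["image"]
ctr,yaw,L=inhand(c,s,[(277,194),(497,194)]);print(ctr,yaw)
f=lambda x:cv2.resize(x[...,::-1],(390,390),interpolation=cv2.INTER_CUBIC)
top=np.hstack([f(im[110:149,165:204]),f(im[110:149,312:351])])
cv2.imwrite("pics/w4.png",top)
E
```

```text
[ 0.5342 -0.2004  0.1046] [-0.  -0.8 -1.8] [-0.5    0.373 -0.189  1.01   0.    -0.195]
[ 0.53146596 -0.19936829] -17.40339952154358
```

View pics/w4.png

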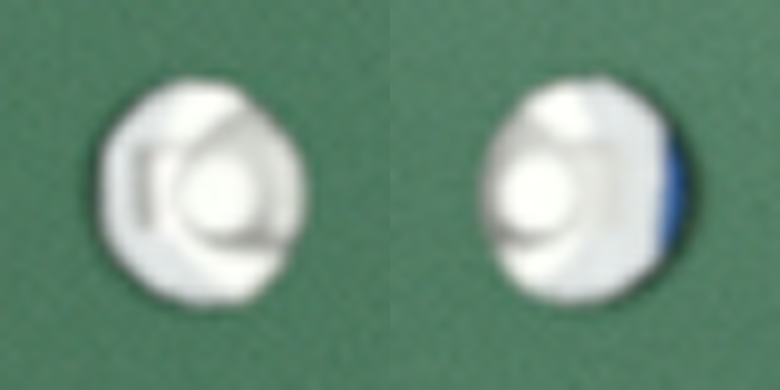

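Both pin tips show through the holes: hole 0 centre at (200,193) with its tip at (218,190), hole 1 centre at (588,193) with its tip at (535,190).

```bash
python3 - <<'E'
from hand import *
s=get_state();c=cam("wrist")
uv=lambda x,y,x0:(x0+x/10-.45,110+y/10-.45)
zt=s["tcp_pos"][2]-.0155
h=[fish(c,*uv(200,193,165),zt)[:2],fish(c,*uv(198,193,312),zt)[:2]]
for z in(.076,.079,.082):
    t=[fish(c,*uv(218,190,165),z)[:2],fish(c,*uv(145,190,312),z)[:2]]
    d=[(a-b)*1000 for a,b in zip(t,h)];print(z,np.round(d,1).tolist(),np.linalg.norm(t[1]-t[0]), np.mean(d,0).round(1))
print(np.linalg.norm(h[1]-h[0]))
E
```

```text
0.076 [[0.2, -2.5], [1.0, -0.1]] 0.08154179706875903 [ 0.6 -1.3]
0.079 [[0.2, -1.7], [0.6, -0.7]] 0.0801136154114771 [ 0.4 -1.2]
0.082 [[0.2, -0.9], [0.1, -1.3]] 0.07868543375419514 [ 0.2 -1.1]
0.07903609186562031
```

Request:
step_arm --pt "0 -1 -2 0 0 0 -1" --pt "0 0 -2 0 0 0 -1" --pt "0 0 -2 0 0 0 -1" --pt "0 0 0 0 0 0 -1"

```text
clock: 6.25
tcp_pos: [0.5338, -0.202, 0.0981]
orientation: [-0.0, 0.152, 0.988, 0.0]
wrist_force: [-0.4, -0.0, -1.9]
finger_gap: 0.0269
grip_force: 60.4
```

Request:
step_arm --pt "0 0 -2 0 0 0 -1" --pt "0 0 -2 0 0 0 -1" --pt "0 0 0 0 0 0 -1"

```text
clock: 6.55
tcp_pos: [0.5339, -0.2019, 0.094]
orientation: [-0.0, 0.152, 0.988, 0.0]
wrist_force: [0.6, 0.5, -1.5]
finger_gap: 0.0268
grip_force: 60.4
```

Request:
step_arm --pt "0 0 -2 0 0 0 -1" --pt "0 0 0 0 0 0 -1"

```text
clock: 6.75
tcp_pos: [0.5343, -0.2017, 0.0924]
orientation: [0.0, 0.152, 0.988, 0.0]
wrist_force: [1.2, 3.0, -1.7]
finger_gap: 0.0268
grip_force: 60.7
```

Pins are in the holes and the small side force says to ease off toward +y. One more step down, then let go.

Request:
step_arm --pt "0.5 1 0 0 0 0 -1" --pt "0 0 -1.5 0 0 0 -1" --pt "0 0 0 0 0 0 -1"

```text
clock: 7.05
tcp_pos: [0.5348, -0.2014, 0.0918]
orientation: [0.0, 0.152, 0.988, -0.0]
wrist_force: [-1.6, 1.3, 5.1]
finger_gap: 0.0267
grip_force: 61.3
```

```bash
python3 - <<'E'
from hand import *
s=get_state();print(s["tcp_pos"].round(4),s["wrist_force"].round(1),s["ft_torque"].round(2))
for n in("scene","side"):
    P=cloud(cam(n));D=P[...,:2]-np.array([.531,-.199]);a=np.radians(-17.5);X=D@np.array([np.cos(a),np.sin(a)]);Y=D@np.array([-np.sin(a),np.cos(a)])
    m=(abs(X)<.08)&(abs(Y)<.053)&(P[...,2]>.06)&(P[...,2]<.085)&~((abs(abs(X)-.06)<.014)&(abs(abs(Y)-.034)<.02))&~((abs(X)<.034)&(abs(Y)<.022))&(X<.07)
    Q=P[m];f=np.linalg.lstsq(np.c_[X[m],Y[m],np.ones(m.sum())],Q[:,2],rcond=None)[0];print(n,f.round(4),m.sum())
E
```

```text
[ 0.5348 -0.2014  0.0918] [-1.6  1.3  5.1] [0.15 0.31 0.03]
scene [-0.002   0.0001  0.0758] 507
side [-0.0039 -0.0063  0.0741] 580
```

Contact is about 7 N at the barbs and the board is level at the expected rest height. Releasing and rising.

Request:
step_arm --pt "0 0 0 0 0 0 0.3" --pt "0 0 0 0 0 0 0.3" --pt "0 0 0 0 0 0 0.3" --pt "0 0 0 0 0 0 0.3"

```text
clock: 7.55
tcp_pos: [0.5345, -0.201, 0.0906]
orientation: [-0.0, 0.152, 0.988, 0.0]
wrist_force: [0.2, 0.3, -0.4]
finger_gap: 0.0557
grip_force: 0.0
```

Request:
step_arm --pt "0 0 15 0 0 0 0.3" --pt "0 0 25 0 0 0 0.3" --pt "0 0 30 0 0 0 -1" --pt "0 0 0 0 0 0 -1" --pt "0 0 0 0 0 0 -1"

```text
clock: 8.05
tcp_pos: [0.535, -0.2013, 0.1614]
orientation: [0.001, 0.152, 0.988, -0.0]
wrist_force: [-0.3, 0.0, 0.4]
finger_gap: 0.012
grip_force: 0.0
```

```bash
cat > look.py <<'E'
from hand import *
def plane():
  for n in("scene","side"):
    P=cloud(cam(n));D=P[...,:2]-np.array([.531,-.199]);a=np.radians(-17.5);X=D@np.array([np.cos(a),np.sin(a)]);Y=D@np.array([-np.sin(a),np.cos(a)])
    m=(abs(X)<.08)&(abs(Y)<.053)&(P[...,2]>.055)&(P[...,2]<.083)&~((abs(abs(X)-.06)<.014)&(abs(abs(Y)-.034)<.02))&~((abs(X)<.034)&(abs(Y)<.022))&(X<.07)
    f=np.linalg.lstsq(np.c_[X[m],Y[m],np.ones(m.sum())],P[m][:,2],rcond=None)[0];print(n,f.round(4),m.sum(),"holes top z",(np.c_[H4,np.ones(4)]@f).round(4))
E
python3 - <<'E'
from look import *
s=get_state();print(s["tcp_pos"].round(4),s["wrist_force"].round(1),s["finger_gap"])
c=cam("wrist");save("w5.png",c["image"],1.5);plane()
E
```

```text
[ 0.535  -0.2013  0.1614] [-0.3  0.   0.4] 0.012047541560572157
scene [ 0.0005 -0.0013  0.0761] 591 holes top z [0.0761 0.076  0.0761 0.0762]
side [-0.0008 -0.0063  0.0746] 583 holes top z [0.0749 0.0744 0.0743 0.0747]
```

View pics/w5.png

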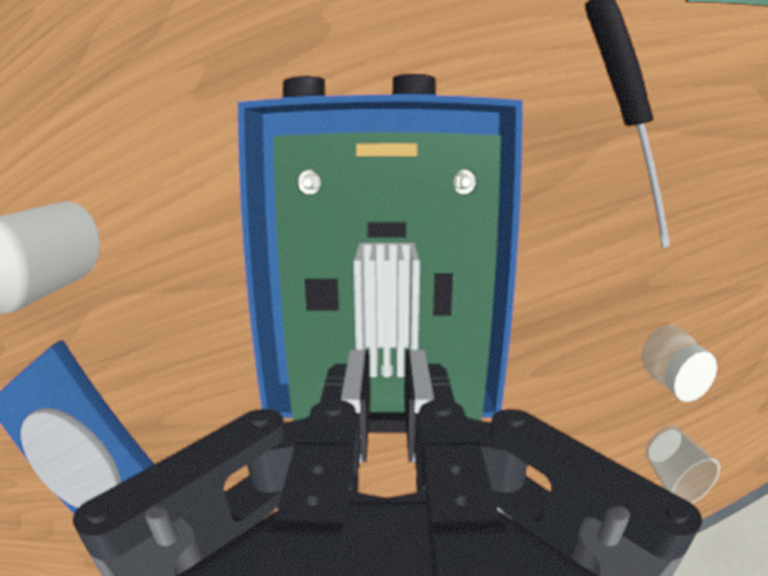

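The wrist picture shows pins in the rear holes at (309,182) and (465,182), with the board sitting level and centred in the housing. I'll turn the shut gripper 90° so its linkage clears the heat sink, then press beside hole 0.

Request:
step_arm --pt "-5 -2.4 0 0 0 -8.2 -1" --pt "-5 -2.4 0 0 0 -8.2 -1" --pt "-5 -2.4 0 0 0 -8.2 -1" --pt "-5 -2.4 0 0 0 -8.2 -1" --pt "-5 -2.4 0 0 0 -8.2 -1"

```text
clock: 8.7
tcp_pos: [0.5086, -0.2127, 0.1594]
orientation: [-0.001, 0.491, 0.871, 0.0]
wrist_force: [0.1, -0.1, -0.1]
finger_gap: -0.0001
grip_force: 0.0
```

Request:
step_arm --pt "-5 -2.4 0 0 0 -8.2 -1" --pt "-5 -2.4 0 0 0 -8.2 -1" --pt "-5 -2.4 0 0 0 -8.2 -1" --pt "-5 -2.4 0 0 0 -8.2 -1" --pt "-5 -2.4 0 0 0 -8.2 -1"

```text
clock: 9.2
tcp_pos: [0.4836, -0.2247, 0.1595]
orientation: [-0.001, 0.765, 0.644, -0.0]
wrist_force: [1.2, 0.4, -1.1]
finger_gap: -0.0001
grip_force: 0.0
```

Request:
step_arm --pt "-3.5 -2.1 0 0 0 -8 -1" --pt "0 0 0 0 0 0 -1" --pt "0 0 -35 0 0 0 -1" --pt "0 0 -35 0 0 0 -1" --pt "0 0 0 0 0 0 -1"

```text
clock: 9.7
tcp_pos: [0.4776, -0.2246, 0.086]
orientation: [-0.005, 0.806, 0.593, -0.002]
wrist_force: [-1.3, 0.4, 0.1]
finger_gap: 0.0001
grip_force: 0.0
```

```bash
python3 - <<'E'
from look import *
s=get_state();Rt=R.from_quat(np.roll(s["orientation"],-1)).as_matrix();print(s["tcp_pos"].round(4),s["wrist_force"].round(1),s["finger_gap"],Rt.round(3).tolist(),s["joint_pos"].round(2))
a=cam("wrist")["image"];b=cam("side")["image"][180:276,200:296]
cv2.imwrite("pics/p0.png",np.hstack([cv2.resize(a,(400,300))[...,::-1],cv2.resize(b,(300,300),interpolation=cv2.INTER_CUBIC)[...,::-1]]))
E
```

```text
[ 0.4776 -0.2246  0.086 ] [-1.3  0.4  0.1] 6.93798345574513e-05 [[0.298, 0.955, -0.008], [0.955, -0.298, 0.005], [0.003, -0.009, -1.0]] [-0.59  0.32 -0.32  0.94  0.    1.28]
```

View pics/p0.png

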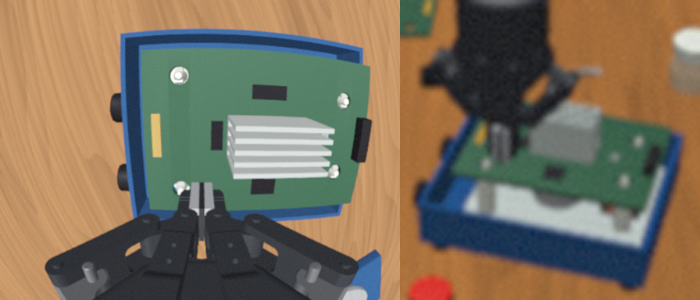

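The left view shows the shut fingertips at (200,188) just inboard of hole 0's pin at (181,187), clear of the heat sink. The right view shows the board sitting over the housing. Pressing gently, partway at first.

Request:
step_arm --pt "2 -1 -5 0 0 0 -1" --pt "0 0 -4 0 0 0 -1" --pt "0 0 -3 0 0 0 -1"

```text
clock: 10.1
tcp_pos: [0.4838, -0.2286, 0.0796]
orientation: [0.001, 0.806, 0.592, 0.0]
wrist_force: [0.3, -0.1, 0.5]
finger_gap: 0.0004
grip_force: 0.0
```

Request:
step_arm --pt "0 0 -2 0 0 0 -1" --pt "0 0 0 0 0 0 -1"

```text
clock: 10.3
tcp_pos: [0.483, -0.2281, 0.0768]
orientation: [0.0, 0.806, 0.591, 0.0]
wrist_force: [-0.2, -0.2, -0.4]
finger_gap: -0.0
grip_force: 0.0
```

Request:
step_arm --pt "0 0 -2 0 0 0 -1" --pt "0 0 0 0 0 0 -1"

```text
clock: 10.5
tcp_pos: [0.4831, -0.2285, 0.0754]
orientation: [0.001, 0.806, 0.591, -0.0]
wrist_force: [-0.5, -0.1, 4.1]
finger_gap: -0.0
grip_force: 2.2
```

Request:
step_arm --pt "0 0 -2 0 0 0 -1" --pt "0 0 0 0 0 0 -1"

```text
clock: 10.7
tcp_pos: [0.4833, -0.2287, 0.0738]
orientation: [0.001, 0.806, 0.591, -0.0]
wrist_force: [-2.0, -0.2, 5.5]
finger_gap: 0.0
grip_force: 3.0
```

Request:
step_arm --pt "0 0 -1.5 0 0 0 -1" --pt "0 0 0 0 0 0 -1"

```text
clock: 10.9
tcp_pos: [0.4833, -0.2284, 0.0718]
orientation: [0.001, 0.806, 0.591, 0.0]
wrist_force: [-0.0, -0.4, 0.7]
finger_gap: -0.0
grip_force: 0.2
```

Request:
step_arm --pt "0 0 -1.5 0 0 0 -1" --pt "0 0 0 0 0 0 -1"

```text
clock: 11.1
tcp_pos: [0.483, -0.2282, 0.0697]
orientation: [0.0, 0.806, 0.591, -0.0]
wrist_force: [-1.5, -1.3, 2.4]
finger_gap: -0.0
grip_force: 1.0
```

```bash
python3 - <<'E'
from look import *
plane()
E
```

```text
scene [0.0593 0.1016 0.0753] 482 holes top z [0.0676 0.0758 0.0817 0.076 ]
side [0.0619 0.1038 0.0741] 458 holes top z [0.0662 0.0745 0.0807 0.0749]
```

Request:
step_arm --pt "0 0 20 0 0 0 -1" --pt "0 0 40 0 0 0 -1" --pt "24 12.5 0 0 0 0 -1" --pt "36 19 0 0 0 0 -1" --pt "36 18.5 0 0 0 0 -1"

```text
clock: 11.7
tcp_pos: [0.5799, -0.1777, 0.1302]
orientation: [0.0, 0.807, 0.591, 0.0]
wrist_force: [0.6, -1.2, 0.8]
finger_gap: -0.0001
grip_force: 0.0
```

Request:
step_arm --pt "0 0 0 0 0 0 -1" --pt "0 0 0 0 0 0 -1" --pt "0 0 -25 0 0 0 -1" --pt "0 0 -10 0 0 0 -1" --pt "0 0 0 0 0 0 -1"

```text
clock: 12.2
tcp_pos: [0.5765, -0.1778, 0.0927]
orientation: [-0.002, 0.807, 0.591, -0.001]
wrist_force: [-0.1, 1.4, 0.8]
finger_gap: -0.0001
grip_force: 0.0
```

```bash
python3 - <<'E'
from look import *
print(get_state()["tcp_pos"]);plane()
E
```

```text
[ 0.5764611  -0.1778002   0.09274738]
scene [0.0655 0.1096 0.075 ] 365 holes top z [0.0667 0.0754 0.082  0.0758]
side [0.0635 0.1073 0.0739] 612 holes top z [0.0658 0.0744 0.0807 0.0747]
```

Hole 0 stayed down. Now pressing hole 2's corner, which brings the board back toward level.

Request:
step_arm --pt "1 0 -5 0 0 0 -1" --pt "0 0 -4 0 0 0 -1" --pt "0 0 -3 0 0 0 -1" --pt "0 0 -2 0 0 0 -1" --pt "0 0 0 0 0 0 -1"

```text
clock: 12.8
tcp_pos: [0.5807, -0.1782, 0.0814]
orientation: [0.001, 0.806, 0.591, 0.001]
wrist_force: [1.7, 1.5, 4.5]
finger_gap: -0.0001
grip_force: 1.9
```

Request:
step_arm --pt "0 0 -2 0 0 0 -1" --pt "0 0 -2 0 0 0 -1" --pt "0 0 0 0 0 0 -1"

```text
clock: 13.1
tcp_pos: [0.5812, -0.1782, 0.0778]
orientation: [0.001, 0.806, 0.591, 0.001]
wrist_force: [1.7, 1.9, 6.0]
finger_gap: -0.0
grip_force: 2.8
```

Request:
step_arm --pt "0 0 -2 0 0 0 -1" --pt "0 0 0 0 0 0 -1"

```text
clock: 13.3
tcp_pos: [0.5809, -0.1779, 0.0757]
orientation: [0.001, 0.806, 0.591, 0.001]
wrist_force: [1.7, 2.0, 2.4]
finger_gap: 0.0003
grip_force: 1.8
```

```bash
python3 - <<'E'
from look import *
print(get_state()["tcp_pos"]);plane()
E
```

```text
[ 0.58086695 -0.17793761  0.07566144]
scene [0.0448 0.0337 0.0717] 383 holes top z [0.0676 0.0703 0.0753 0.0734]
side [0.0473 0.0378 0.0703] 553 holes top z [0.0659 0.069  0.0742 0.0721]
```

Request:
step_arm --pt "0 0 -2 0 0 0 -1" --pt "0 0 0 0 0 0 -1"

```text
clock: 13.6
tcp_pos: [0.581, -0.1781, 0.0735]
orientation: [0.001, 0.806, 0.591, 0.001]
wrist_force: [1.9, 0.0, 4.1]
finger_gap: -0.0003
grip_force: 2.0
```

Request:
step_arm --pt "0 0 -2 0 0 0 -1" --pt "0 0 0 0 0 0 -1"

```text
clock: 13.8
tcp_pos: [0.5816, -0.1782, 0.0723]
orientation: [0.001, 0.806, 0.591, 0.001]
wrist_force: [1.8, 2.4, 9.5]
finger_gap: 0.0
grip_force: 4.9
```

Request:
step_arm --pt "0 0 -2 0 0 0 -1" --pt "0 0 0 0 0 0 -1"

```text
clock: 14.0
tcp_pos: [0.5819, -0.1784, 0.0709]
orientation: [0.002, 0.806, 0.591, 0.001]
wrist_force: [1.6, 3.5, 12.3]
finger_gap: 0.0002
grip_force: 6.3
```

```bash
python3 - <<'E'
from look import *
print(get_state()["tcp_pos"]);plane()
E
```

```text
[ 0.58194717 -0.17838169  0.07094852]
scene [ 0.0306 -0.0239  0.07  ] 398 holes top z [0.0691 0.0672 0.0712 0.0725]
side [ 0.0384 -0.0076  0.0689] 527 holes top z [0.0669 0.0663 0.071  0.0715]
```

Request:
step_arm --pt "0 0 -1.5 0 0 0 -1" --pt "0 0 0 0 0 0 -1"

```text
clock: 14.3
tcp_pos: [0.581, -0.1783, 0.0688]
orientation: [0.001, 0.806, 0.591, 0.001]
wrist_force: [2.8, 2.0, 5.3]
finger_gap: 0.0002
grip_force: 2.6
```

Request:
step_arm --pt "0 0 -1.5 0 0 0 -1" --pt "0 0 0 0 0 0 -1"

```text
clock: 14.5
tcp_pos: [0.5807, -0.1783, 0.0663]
orientation: [0.001, 0.806, 0.591, 0.0]
wrist_force: [0.8, 1.8, 6.1]
finger_gap: 0.0005
grip_force: 3.4
```

Request:
step_arm --pt "0 0 -1 0 0 0 -1" --pt "0 0 0 0 0 0 -1"

```text
clock: 14.7
tcp_pos: [0.581, -0.1783, 0.0659]
orientation: [0.001, 0.806, 0.591, 0.001]
wrist_force: [1.3, 1.9, 10.0]
finger_gap: 0.0
grip_force: 5.0
```

```bash
python3 - <<'E'
from look import *
print(get_state()["tcp_pos"]);plane()
E
```

```text
[ 0.58100494 -0.17827536  0.06588582]
scene [-0.0107 -0.0007  0.0664] 419 holes top z [0.067  0.067  0.0657 0.0658]
side [0.001  0.0248 0.0657] 557 holes top z [0.0647 0.0667 0.0665 0.0651]
```

Request:
step_arm --pt "0 0 25 0 0 0 -1" --pt "0 0 38 0 0 0 -1" --pt "-10 -32 0 0 0 0 -1" --pt "-11 -33 0 0 0 0 -1" --pt "0 0 0 0 0 0 -1"

```text
clock: 15.3
tcp_pos: [0.5573, -0.2465, 0.127]
orientation: [-0.0, 0.808, 0.59, -0.001]
wrist_force: [0.1, -0.7, -0.2]
finger_gap: 0.0003
grip_force: 0.0
```

```bash
python3 - <<'E'
from look import *
print(get_state()["tcp_pos"]);plane()
E
```

```text
[ 0.55725303 -0.24654175  0.12696464]
scene [ 0.0006 -0.0012  0.0663] 585 holes top z [0.0663 0.0662 0.0663 0.0664]
side [-0.0001 -0.0006  0.0647] 564 holes top z [0.0647 0.0647 0.0647 0.0647]
```

Request:
step_arm --pt "0 0 0 0 0 0 -1" --pt "0 0 -30 0 0 0 -1" --pt "0 0 -17 0 0 0 -1" --pt "0 0 -4 0 0 0 -1" --pt "0 0 0 0 0 0 -1"

```text
clock: 15.9
tcp_pos: [0.5586, -0.2419, 0.076]
orientation: [-0.001, 0.806, 0.592, -0.0]
wrist_force: [0.5, -0.4, 0.2]
finger_gap: -0.0003
grip_force: 0.0
```

The board is level and 9.8 mm lower, so probably all four have clicked. I'll confirm with a gentle press at each remaining corner.

Request:
step_arm --pt "0 0 -4 0 0 0 -1" --pt "0 0 -3 0 0 0 -1" --pt "0 0 -3 0 0 0 -1" --pt "0 0 -2 0 0 0 -1" --pt "0 0 0 0 0 0 -1"

```text
clock: 16.4
tcp_pos: [0.5599, -0.2438, 0.0662]
orientation: [0.001, 0.806, 0.591, 0.0]
wrist_force: [-0.7, -0.2, 6.7]
finger_gap: 0.0001
grip_force: 3.2
```

Request:
step_arm --pt "0 0 -2 0 0 0 -1" --pt "0 0 -2 0 0 0 -1" --pt "0 0 0 0 0 0 -1"

```text
clock: 16.7
tcp_pos: [0.561, -0.2447, 0.0648]
orientation: [0.003, 0.807, 0.591, 0.001]
wrist_force: [-4.2, 1.0, 18.5]
finger_gap: -0.0001
grip_force: 9.3
```

Request:
step_arm --pt "0 0 25 0 0 0 -1" --pt "0 0 45 0 0 0 -1" --pt "-17 32 0 0 0 0 -1" --pt "-17 32 0 0 0 0 -1" --pt "-17 32 0 0 0 0 -1"

```text
clock: 17.2
tcp_pos: [0.5077, -0.1465, 0.1313]
orientation: [0.001, 0.807, 0.591, 0.0]
wrist_force: [0.5, 0.2, -0.5]
finger_gap: -0.0
grip_force: 0.0
```

Request:
step_arm --pt "0 0 0 0 0 0 -1" --pt "0 0 -30 0 0 0 -1" --pt "0 0 -20 0 0 0 -1" --pt "0 0 -5 0 0 0 -1" --pt "0 0 0 0 0 0 -1"

```text
clock: 17.7
tcp_pos: [0.5077, -0.1472, 0.0753]
orientation: [-0.001, 0.807, 0.591, -0.0]
wrist_force: [1.4, -0.8, 0.5]
finger_gap: -0.0001
grip_force: 0.0
```

```bash
python3 - <<'E'
from look import *
print(get_state()["tcp_pos"]);plane()
E
```

```text
[ 0.50767512 -0.14724631  0.07527199]
scene [-0.0019  0.0048  0.0663] 559 holes top z [0.0662 0.0666 0.0663 0.066 ]
side [-0.0047  0.0049  0.0648] 574 holes top z [0.0649 0.0652 0.0646 0.0643]
```

Request:
step_arm --pt "0 0 -4 0 0 0 -1" --pt "0 0 -3 0 0 0 -1" --pt "0 0 -2 0 0 0 -1" --pt "0 0 -2 0 0 0 -1" --pt "0 0 0 0 0 0 -1"

```text
clock: 18.3
tcp_pos: [0.5083, -0.1466, 0.0659]
orientation: [0.0, 0.806, 0.591, 0.001]
wrist_force: [-3.6, 2.9, 9.1]
finger_gap: -0.0
grip_force: 4.9
```

Request:
step_arm --pt "0 0 -2 0 0 0 -1" --pt "0 0 -2 0 0 0 -1" --pt "0 0 0 0 0 0 -1"

```text
clock: 18.6
tcp_pos: [0.5083, -0.1454, 0.0641]
orientation: [-0.0, 0.806, 0.592, 0.002]
wrist_force: [-7.8, 9.1, 27.9]
finger_gap: -0.0001
grip_force: 14.2
```

Request:
step_arm --pt "0 0 25 0 0 0 -1" --pt "0 0 45 0 0 0 -1" --pt "-12 -40 0 0 0 0 -1" --pt "-13 -40 0 0 0 0 -1" --pt "0 0 0 0 0 0 -1"

```text
clock: 19.1
tcp_pos: [0.4826, -0.2313, 0.1315]
orientation: [0.002, 0.808, 0.589, -0.0]
wrist_force: [0.5, 0.4, 0.0]
finger_gap: -0.0003
grip_force: 0.0
```

```bash
python3 - <<'E'
from look import *
print(get_state()["tcp_pos"]);plane()
E
```

```text
[ 0.48260292 -0.23126762  0.13147468]
scene [-0.0013 -0.0019  0.0661] 581 holes top z [0.0663 0.0661 0.066  0.0661]
side [ 0.0009 -0.0042  0.0645] 557 holes top z [0.0646 0.0642 0.0644 0.0646]
```

Hole 1 meets a hard stop. One gentle press each at P0 and P2.

Request:
step_arm --pt "0 2 -30 0 0 0 -1" --pt "0 0 -26 0 0 0 -1" --pt "0 0 -4 0 0 0 -1" --pt "0 0 -3 0 0 0 -1" --pt "0 0 0 0 0 0 -1"

```text
clock: 19.7
tcp_pos: [0.4836, -0.2248, 0.0684]
orientation: [0.0, 0.806, 0.592, 0.0]
wrist_force: [-0.2, 0.4, -0.1]
finger_gap: -0.0
grip_force: 0.0
```

Request:
step_arm --pt "0 0 -2 0 0 0 -1" --pt "0 0 -2 0 0 0 -1" --pt "0 0 0 0 0 0 -1"

```text
clock: 20.0
tcp_pos: [0.4838, -0.2261, 0.066]
orientation: [0.002, 0.807, 0.591, 0.0]
wrist_force: [-2.8, 0.1, 10.9]
finger_gap: -0.0002
grip_force: 5.2
```

Request:
step_arm --pt "0 0 -1 0 0 0 -1" --pt "0 0 -1 0 0 0 -1" --pt "0 0 0 0 0 0 -1"

```text
clock: 20.3
tcp_pos: [0.4835, -0.2266, 0.0653]
orientation: [0.002, 0.807, 0.591, -0.0]
wrist_force: [-7.6, 1.4, 20.0]
finger_gap: 0.0
grip_force: 9.9
```

Request:
step_arm --pt "0 0 25 0 0 0 -1" --pt "0 0 43 0 0 0 -1" --pt "32 16 0 0 0 0 -1" --pt "32 16 0 0 0 0 -1" --pt "32 16 0 0 0 0 -1"

```text
clock: 20.8
tcp_pos: [0.5807, -0.1771, 0.1315]
orientation: [0.001, 0.807, 0.591, 0.001]
wrist_force: [0.5, -0.8, -0.6]
finger_gap: -0.0001
grip_force: 0.0
```

Request:
step_arm --pt "0 0 0 0 0 0 -1" --pt "0 0 -30 0 0 0 -1" --pt "0 0 -25 0 0 0 -1" --pt "0 0 -5 0 0 0 -1" --pt "0 0 0 0 0 0 -1"

```text
clock: 21.3
tcp_pos: [0.578, -0.177, 0.0693]
orientation: [-0.001, 0.807, 0.591, -0.001]
wrist_force: [-0.6, 0.8, 1.5]
finger_gap: -0.0002
grip_force: 0.0
```

```bash
python3 - <<'E'
from look import *
print(get_state()["tcp_pos"]);plane()
E
```

```text
[ 0.57796557 -0.17704611  0.06934815]
scene [0.0041 0.007  0.0663] 427 holes top z [0.0658 0.0663 0.0667 0.0663]
side [0.0079 0.0207 0.0654] 564 holes top z [0.0641 0.0658 0.0665 0.0653]
```

Request:
step_arm --pt "0 0 -3 0 0 0 -1" --pt "0 0 -2 0 0 0 -1" --pt "0 0 0 0 0 0 -1"

```text
clock: 21.7
tcp_pos: [0.5803, -0.1776, 0.0663]
orientation: [0.001, 0.806, 0.591, 0.001]
wrist_force: [0.4, 0.4, 6.2]
finger_gap: 0.0003
grip_force: 2.5
```

Request:
step_arm --pt "0 0 -1.5 0 0 0 -1" --pt "0 0 -1.5 0 0 0 -1" --pt "0 0 0 0 0 0 -1"

```text
clock: 22.0
tcp_pos: [0.5814, -0.1776, 0.0652]
orientation: [0.002, 0.806, 0.591, 0.002]
wrist_force: [-1.0, 2.2, 14.1]
finger_gap: 0.0001
grip_force: 7.1
```

Request:
step_arm --pt "0 0 25 0 0 0 -1" --pt "0 0 45 0 0 0 -1" --pt "0 0 45 0 0 0 -1" --pt "0 0 40 0 0 0 -1" --pt "0 0 0 0 0 0 -1"

```text
clock: 22.5
tcp_pos: [0.5821, -0.1785, 0.2242]
orientation: [0.005, 0.806, 0.591, 0.003]
wrist_force: [1.1, 0.8, -0.4]
finger_gap: 0.0001
grip_force: 0.0
```

Request:
step_arm --pt "-30 45 0 0 0 0 -1" --pt "-20 45 0 0 0 0 -1" --pt "0 45 0 0 0 0 -1" --pt "0 0 0 0 0 0 -1" --pt "0 0 0 0 0 0 -1"

```text
clock: 23.0
tcp_pos: [0.5312, -0.0446, 0.2168]
orientation: [0.0, 0.806, 0.592, -0.0]
wrist_force: [1.6, -0.1, 0.5]
finger_gap: 0.0002
grip_force: 0.0
```

```bash
python3 - <<'E'
from look import *
print(get_state()["tcp_pos"]);plane();plane()
a=np.radians(-17.5);ex=np.array([np.cos(a),np.sin(a)]);ey=np.array([-np.sin(a),np.cos(a)])
for n in("scene","side"):
    P=cloud(cam(n));D=P[...,:2]-np.array([.531,-.199]);X=D@ex;Y=D@ey
    for i,h in enumerate(H4):
        m=(np.hypot(X-h[0],Y-h[1])<.014)&(P[...,2]<.1);q=P[m][:,2];print(n,i,"pin top",np.sort(q)[-3:].round(4))
E
```

```text
[ 0.53118345 -0.0446255   0.21680825]
scene [-0.0032 -0.0017  0.0662] 574 holes top z [0.0665 0.0664 0.066  0.0661]
side [0.0003 0.0003 0.0646] 575 holes top z [0.0646 0.0646 0.0647 0.0647]
scene [-0.0019  0.0017  0.0662] 575 holes top z [0.0663 0.0664 0.0662 0.0661]
side [-0.     -0.0045  0.0647] 573 holes top z [0.0648 0.0645 0.0645 0.0648]
scene 0 pin top [0.0766 0.0789 0.0797]
scene 1 pin top [0.0775 0.0778 0.0796]
scene 2 pin top [0.0776 0.0797 0.0802]
scene 3 pin top [0.0773 0.079  0.0807]
side 0 pin top [0.0762 0.077  0.0771]
side 1 pin top [0.0752 0.0752 0.0764]
side 2 pin top [0.0762 0.0776 0.0785]
side 3 pin top [0.078  0.0785 0.0788]
```

The board is level and about 10 mm below its rest height. All four corners hit hard stops, the pins stand about 13 mm proud, and the robot is clear. Handing in.

```bash
python3 -c "
from workcell import *
print(hand_in())"
```

```text
the job is handed in; nothing more can be done
None
```

The board is in place on the four standoffs, released, and the job is handed in at about 23 s. It lies level about 10 mm below where it first rested, and each corner met a firm stop when pressed. Most presses stayed at or under 20 N, but one at hole 1 read about 28 N at the wrist, above the 25 N you called safe. The hand-in returned no verdict, so success is not confirmed.

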